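Dress the shop's counter display

ROBOT

A 6-joint arm with a two-finger parallel gripper is mounted at the origin on the work surface. World frame = base frame: x ahead of the robot, y to its left, z up, the work surface at z = 0. Lengths are in mm, angles in rad, forces in N, time in s.
With the tool pointing down it reaches from about 300 to 1000 mm from the base axis. Payload 5.1 kg.
Tool frame: the origin (TCP) lies at the very end of the fingers, on their centre line; the grasp point (between the pads) lies 19 mm behind it (r.pinch_z is the distance from the TCP to the grasp point, in mm); z points along the fingers, y is the line along which they close (so a half turn about z gives the same grasp; the last joint's range is limited). The gripper opens to 95 mm and grips with 3 to 60 N. Pads are 20 mm wide; open, the fingers measure 119 mm over their backs; the gripper's body (75 mm by 180 mm) begins 59 mm behind the grasp point.
Start: joints at [-1.262, 0.124, 1.65, -0, 1.367, -0.083], TCP at [248.172, -600.746, 214.656] pointing down, gripper open.
Joint ranges: [-2.61, 2.61], [-1.02, 2.33], [0.03, 2.71], [-1.35, 4.49], [0.32, 2.68], [-2.91, 2.91]. Speed limits (rad/s): [2.57, 2.57, 3.14, 3.14, 3.14, 3.14].

INTERFACE

Orientations are given as a unit quaternion [w, x, y, z].
In Python, from station import r gives the robot as it stands. The module is installed in compiled form; this text tells all that it offers.
- The arm moves only by the tool carry_out, never from a script. Its argument "plan" is a list of rows, each a list of 3 entries, a list of its own where there are three numbers: the turn, a rotation vector about the world's x, y, z in rad, then the shift along the world's x, y, z in cm, then the opening, from 0 (shut) to 1 (fully open). In form: [[[wx, wy, wz], [tx, ty, tz], fingers], ...]. A call has 1 to 20 rows; each row shifts and turns the commanded pose from where the row before left it; what a row does not reach is not made up. A row lasts 1/12 s, in which the tool goes at most 41.7 mm and 7.16 degrees, less where a joint would pass 70% of its speed; a pose out of reach is approached as far as the arm can. A call is refused whole if a number of a shift passes 4.17 or a number of a turn 0.125, either way. A call with a gripper value outside its range is refused whole. The fingers move at their own pace and stop on an object; the grip force is fixed at half the most. Time passes only in rows, so rows that do not move let the fingers close. It gives the time, the measured TCP pose, the force, the opening and the grip force at its end, in the units of the state.
- r.read_state(): the state, without advancing time (a new reading comes with each control period).
- r.read_camera(name): name is "scene" or "side" or "wrist"; returns the picture (400x640x3 uint8, red, green, blue); there is no depth.
- r.get_calibration(name): a dict with "intrinsics" (3x3 intrinsics, pixels), "R" (3x3) and "t" (3): a world point X has camera coordinates R X + t. Camera axes: x right, y down, z forward; pixel columns grow to the right and rows downward; lengths in mm; the calibration is good to about 2 mm. The wrist camera is an equidistant fisheye: a pixel r from the principal point sees the ray r / f radians off the axis. A picture is of the moment at which its call begins: read the wrist's pose just before it. get_calibration takes no time and is no camera call; for the wrist camera it gives the pose at the moment of the call.
- r.job_done(): hands the job in; it is judged then, once.
The state is a dict: "time": time; "q": joint angles; "qd": joint speeds; "effort": joint torques, N m; "position": TCP position; "eef_rot": TCP orientation; "wrist_force": force on the tool from outside, world axes, zero at the start; "wrist_torque": the same for the moment, N m; "width": opening from 0.0 (shut) to 1.0 (fully open); "grip_force": force on a finger pad.
Only numpy, scipy, OpenCV 4.12 (cv2) and the standard library are available. Lean on these libraries where they do the work, as an engineer would, in place of code of your own. Each camera call takes 0.05 s, during which the arm holds its last target. There are 200 camera calls.

TASK

Set out the display on the dark wooden board: lay the soap bar flat on the board midway between the square riser and the ring cone, its long sides parallel to the back lip, with the round tin centred on top of it; stand the candle jar centred on the square riser; and stand the dropper bottle on the board directly behind the soap (towards the back lip), leaving a gap of about 4 cm between them. Set everything down upright without dropping or tipping it, let go, and leave the bowl, the carton and the brass bell where they are.

Things in the scene. Friction and masses are not known exactly. Their poses are not given: they have to be found in the camera images.
- board: dark wooden display board, fixed, 336 mm wide (y), top 12 mm above the counter, with a steel lip on its back edge 15 mm higher. Origin at counter height, exactly midway between riser and cone: the slab ends 75 mm in front of it, the lip's inner face is 125 mm behind it. +x points to the back (to the lip, away from the robot), +y left as the robot sees it, z up; turned up to 0.28 rad
- riser: the square riser, a plain light wooden block 84 x 84 mm, 20 mm high, fixed on the board 115 mm to the left or right of the board's origin (which side changes). Origin at the centre of its underside (12 mm above the counter), axes parallel to the board's; its top is 32 mm above the counter
- cone: the ring cone, a wooden cone for showing rings, 70 mm high, foot 64 mm across, blunt tip, fixed on the board 115 mm from the board's origin on the other side from the riser. Origin at the centre of its underside (12 mm above the counter)
- soap: the soap bar, loose: cream block with a brown paper band round its middle, 52 mm along its x, 80 mm along its y, 26 mm high, about 110 g. Origin at the centre of its underside; starts flat on the counter, turned any way
- tin: the small round salve tin, loose: flat aluminium cylinder 56 mm across (lid 57 mm), 24 mm high, about 70 g, pale disc on its lid. Origin at the centre of its underside; z up through the lid
- jar: the candle jar, loose: amber glass jar with a metal cap and a paper label, 62 mm across, 72 mm high, about 250 g. Origin at the centre of its underside, z up through the cap; the body is cylindrical up to about 40 mm, narrowing above; grip it 25 to 38 mm above its underside
- dropper: the dropper bottle, loose: slim amber glass bottle with a black cap and a paper label, 34 mm across the body, 80 mm high, about 80 g. Origin at the centre of its underside, z up through the cap; the body is cylindrical up to about 40 mm, narrowing above; grip it 25 to 38 mm above its underside
- bowl: bystander: white ceramic bowl, 104 mm across, 45 mm high, beyond the board. Origin at the centre of its underside. Leave it alone
- carton: bystander: cardboard gift carton 70 x 70 x 90 mm high, at the right of the work. Origin at the centre of its underside. Leave it alone
- bell: bystander: brass counter bell, 72 mm across, 48 mm high, at the left of the work. Origin at the centre of its underside. Leave it alone
There are look-alikes about, which are no part of the job. Leave any red look-alike of the jar alone.

How it is judged:
By the outcome, as a careful person would: the job done as asked, in the order asked, and still so for the second after the job is handed in, with the robot touching nothing.
It also fails if it takes over 109 s, if anything falls off the work surface, if the arm or the gripper's body presses on something with over 40 N, if the wrist force passes 120 N, or if a joint passes its speed limit or range.

## Working session

There is one attempt and no reset: what is moved stays moved. The work goes in short steps, Python scripts to look and compute and a tool call to move; the robot and the scene stay as the last step left them, time stands still between calls to the robot, and variables do not carry over. Pictures are saved under pics/ and viewed, at most 14 in all, crops included, and the job is handed in when it is done.

Besides the shell and the picture viewer there is one more tool, called after ">>>" as a command line: name --argument value ..., lists and objects as JSON in quotes. carry_out: Moves the arm, as the interface text tells. Its arguments: {"type":"object","properties":{"plan":{"type":"array","items":{"type":"array"}}},"required":["plan"]}

```bash
mkdir -p pics; cat > h.py <<'E'
from station import r
import numpy as np, cv2
def save(n,f): 
    im=r.read_camera(n); cv2.imwrite('pics/'+f,im[:,:,::-1]); return im
def ray(n,u,v,c=None):
    c=c or r.get_calibration(n); K=np.array(c['intrinsics']); R=np.array(c['R']); t=np.array(c['t'])
    x=(u-K[0,2])/K[0,0]; y=(v-K[1,2])/K[1,1]
    if n=='wrist':
        th=np.hypot(x,y); s=np.sin(th)/th if th>1e-9 else 1; d=np.array([x*s,y*s,np.cos(th)])
    else: d=np.array([x,y,1.])
    return -R.T@t, R.T@d
def at(n,u,v,z,c=None):
    o,d=ray(n,u,v,c); return o+d*(z-o[2])/d[2]
def proj(n,X,c=None):
    c=c or r.get_calibration(n); K=np.array(c['intrinsics']); p=np.array(c['R'])@np.array(X,float)+np.array(c['t'])
    if n=='wrist':
        th=np.arctan2(np.hypot(p[0],p[1]),p[2]); h=np.hypot(p[0],p[1]); q=p[:2]/h*th
    else: q=p[:2]/p[2]
    return np.array([K[0,0]*q[0]+K[0,2],K[1,1]*q[1]+K[1,2]])
E
python3 - <<'E'
from h import *
for n in ['scene','side','wrist']:
    save(n,n+'0.png'); c=r.get_calibration(n); o,d=ray(n,320,200); print(n,o.round(),(d/np.linalg.norm(d)).round(2),np.array(c['intrinsics']).round(1).tolist())
s=r.read_state(); print(s)
E
```

```text
scene [1418. -799.  884.] [-0.61  0.56 -0.56] [[482.1, 0.0, 322.2], [0.0, 482.1, 204.9], [0.0, 0.0, 1.0]]
side [ -83.  626. 1120.] [ 0.43 -0.46 -0.78] [[448.1, 0.0, 317.6], [0.0, 448.1, 198.6], [0.0, 0.0, 1.0]]
wrist [ 313. -573.  384.] [-0.23 -0.09 -0.97] [[309.7, 0.0, 322.0], [0.0, 309.7, 202.6], [0.0, 0.0, 1.0]]
{'time': 0.15, 'q': array([-1.26158786e+00,  1.24375039e-01,  1.65132263e+00, -6.60137596e-06,
        1.36751513e+00, -8.26102652e-02]), 'qd': array([-0.00023747, -0.00192673, -0.00210979, -0.00121776, -0.00062893,
       -0.00072484]), 'effort': array([ 2.13925214e-04, -4.18192363e+01, -3.60470974e+01,  7.74695235e-02,
        4.68316174e-02, -1.05952467e-04]), 'position': array([ 248.03156965, -600.28804861,  213.67893097]), 'eef_rot': array([-8.04511130e-04,  9.80870607e-01,  1.94659178e-01, -9.47954639e-05]), 'wrist_force': array([0.55359138, 0.45715346, 0.02614273]), 'wrist_torque': array([0.0325581 , 0.00107376, 0.00219652]), 'grip_force': 0.0, 'width': 0.9960087661046872}
```

View pics/scene0.png

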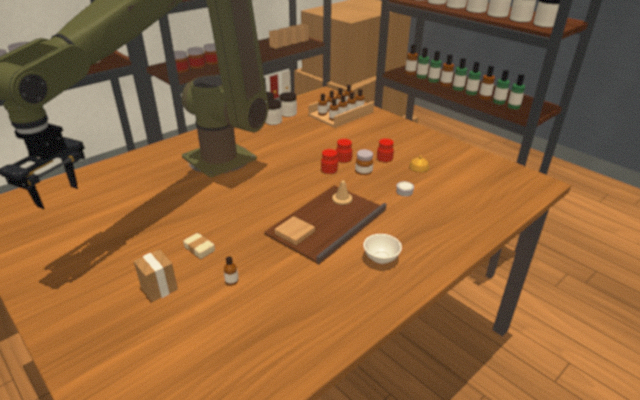

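View pics/side0.png

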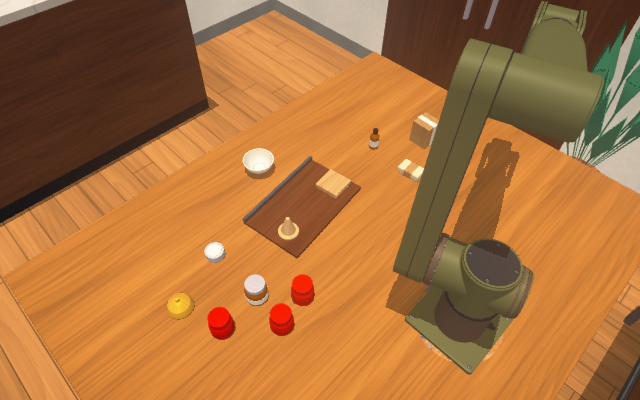

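The scene view shows the soap at (198,245), the dropper bottle at (231,271), the riser at (295,230) and the cone at (343,192). The tin is at (405,188). The candidates for the jar are (364,162), which is amber with a metal cap, and red ones at (330,161), (344,150) and (386,150). The amber one fits the description. I'll check that in an enlarged crop.

```bash
python3 - <<'E'
import cv2
a=cv2.imread('pics/scene0.png')[120:310,170:440]; cv2.imwrite('pics/sc.png',cv2.resize(a,(800,563),interpolation=cv2.INTER_CUBIC))
a=cv2.imread('pics/side0.png')[110:345,160:450]; cv2.imwrite('pics/si.png',cv2.resize(a,(725,588),interpolation=cv2.INTER_CUBIC))
E
```

```text
(no output)
```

View pics/sc.png

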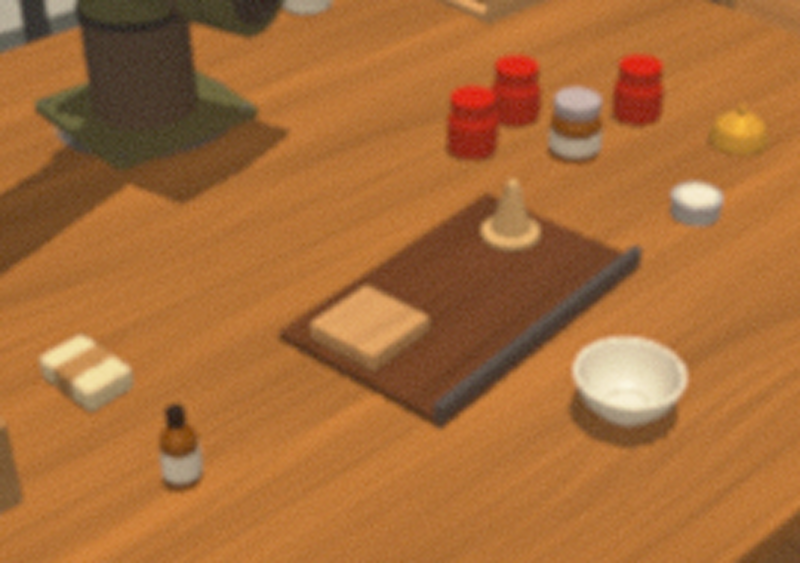

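View pics/si.png

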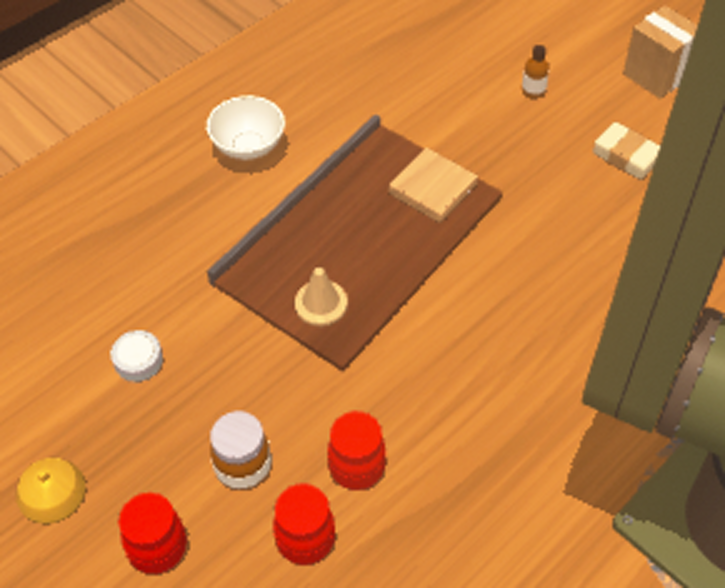

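The crops confirm the jar: amber with a metal cap and a paper label, at crop (577,125) in the scene view and (240,450) in the side view. The three others are all red. Next I'll work out rough positions.

```bash
python3 - <<'E'
from h import *
def S(x,y): return ('scene',170+x/2.963,120+y/2.963)
def D(x,y): return ('side',160+x/2.5,110+y/2.5)
P={'riser':(32,[[(310,325),(368,286),(430,323),(373,358)],[(430,150),(477,181),(438,212),(390,184)]]),
'soap':(26,[[(82,337),(131,372),(93,397),(40,360)],[(612,124)]]),
'tin':(24,[[(697,193)],[(136,350)]]),'jar':(72,[[(577,99)],[(238,430)]]),
'redA':(72,[[(473,99)],[(357,430)]]),'redB':(72,[[(518,68)],[(303,503)]]),'redC':(72,[[(641,68)],[(150,512)]]),
'drop':(80,[[(175,410)],[(539,50)]]),'cone':(82,[[(513,182)],[(319,270)]]),'bowl':(45,[[(630,372)],[(246,122)]]),'bell':(48,[[(742,107)],[(43,478)]]),
'boardfront':(12,[[(285,332),(487,196)],[(502,192),(343,367)]]),'lipback/top':(27,[[(437,406),(640,249)],[(377,118),(210,273)]])}
for k,(z,l) in P.items():
    for f,pts in zip((S,D),l):
        X=np.array([at(*f(*p),z)[:2] for p in pts]); print(k,f.__name__,X.mean(0).round(),X.round().tolist() if len(X)>1 else '')
E
```

```text
riser S [554. -98.] [[518.0, -144.0], [506.0, -60.0], [594.0, -55.0], [598.0, -132.0]]
riser D [545. -94.] [[587.0, -131.0], [507.0, -135.0], [506.0, -61.0], [582.0, -51.0]]
soap S [ 420. -335.] [[378.0, -315.0], [456.0, -309.0], [463.0, -354.0], [383.0, -363.0]]
soap D [ 451. -346.] 
tin S [610. 337.] 
tin D [612. 332.] 
jar S [426. 331.] 
jar D [427. 328.] 
redA S [344. 239.] 
redA D [340. 240.] 
redB S [323. 335.] 
redB D [319. 335.] 
redC S [424. 448.] 
redC D [418. 449.] 
drop S [ 585. -339.] 
drop D [ 582. -339.] 
cone S [519. 132.] 
cone D [515. 132.] 
bowl S [785.  21.] 
bowl D [786.  17.] 
bell S [544. 499.] 
bell D [538. 501.] 
boardfront S [466.   8.] [[489.0, -154.0], [442.0, 170.0]]
boardfront D [458.   8.] [[482.0, -158.0], [434.0, 173.0]]
lipback/top S [664.  36.] [[686.0, -129.0], [643.0, 201.0]]
lipback/top D [659.  39.] [[682.0, -125.0], [636.0, 203.0]]
```

>>> carry_out --plan '[[[0,0,-0.025],[1.4,2.2,0.3],1],[[0,0,-0.025],[1.4,2.2,0.3],1],[[0,0,-0.025],[1.4,2.2,0.3],1],[[0,0,-0.025],[1.4,2.2,0.3],1],[[0,0,-0.025],[1.4,2.2,0.3],1],[[0,0,-0.025],[1.4,2.2,0.3],1],[[0,0,-0.025],[1.4,2.2,0.3],1],[[0,0,-0.025],[1.4,2.2,0.3],1],[[0,0,-0.025],[1.4,2.2,0.3],1],[[0,0,-0.025],[1.4,2.2,0.3],1],[[0,0,-0.025],[1.4,2.2,0.3],1],[[0,0,-0.025],[1.4,2.2,0.3],1],[[0,0,0],[0,0,0],1],[[0,0,0],[0,0,0],1],[[0,0,0],[0,0,0],1]]'

```text
time: 1.4
position: [415.9, -336.9, 250.3]
eef_rot: [-0.0, 0.999, 0.046, -0.0]
wrist_force: [1.0, -1.1, -0.1]
width: 1.001
grip_force: 0.0
```

```bash
python3 - <<'E'
from h import *
s=r.read_state(); print(s['position'].round(1),s['eef_rot'].round(4),np.abs(s['qd']).max())
import pickle; c=r.get_calibration('wrist'); pickle.dump(c,open('w1.pkl','wb')); save('wrist','w1.png'); print(proj('wrist',[420,-335,26],c),proj('wrist',[583,-339,80],c))
E
```

```text
[ 415.9 -336.9  250.3] [-0.000e+00  9.989e-01  4.610e-02 -3.000e-04] 0.01878574830264243
[321.00298027 174.89593418] [338.43217059  38.59366362]
```

View pics/w1.png

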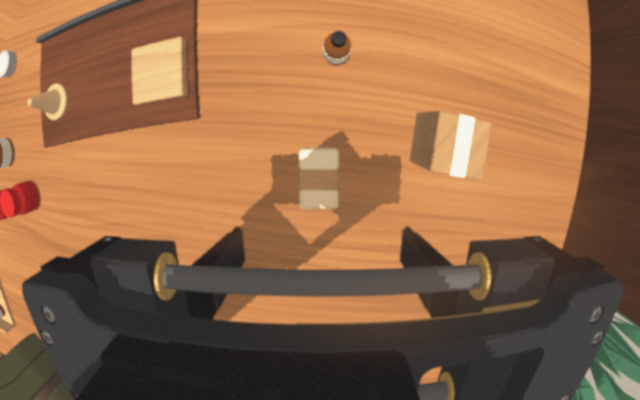

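```bash
python3 - <<'E'
from h import *
import pickle; c=pickle.load(open('w1.pkl','rb'))
im=cv2.imread('pics/w1.png'); hsv=cv2.cvtColor(im,cv2.COLOR_BGR2HSV)
b=hsv[140:220,285:355]; m=((b[:,:,1]<95)&(b[:,:,2]>80)).astype(np.uint8)
n,l,st,ce=cv2.connectedComponentsWithStats(m)
for s in st: print(s)
big=[i for i in range(1,n) if st[i,4]>200]
pts=np.argwhere(np.isin(l,big))[:,::-1]+[285,140]
W=np.array([at('wrist',u,v,26,c)[:2] for u,v in pts]).astype(np.float32)
print(cv2.minAreaRect(W))
for p in [(299,149),(338,149),(339,209),(300,210)]: print(at('wrist',*p,26,c).round(1))
print('carton',[at('wrist',*p,90,c)[:2].round() for p in [(443,112),(491,122),(482,177),(432,172)]])
print('riser',[at('wrist',*p,32,c)[:2].round() for p in [(131,51),(182,39),(184,97),(132,105)]])
print('drop',at('wrist',338,38,80,c).round())
E
```

```text
[   0    0   70   80 4180]
[ 14   8  40  22 778]
[ 15  50  38  18 642]
((415.66119384765625, -332.1493225097656), (77.72881317138672, 50.00373840332031), 5.327866077423096)
[ 450.9 -304.    26. ]
[ 455.4 -353.4   26. ]
[ 376.7 -362.9   26. ]
[ 370.6 -311.6   26. ]
carton [array([ 516., -462.]), array([ 515., -526.]), array([ 449., -524.]), array([ 447., -458.])]
riser [array([581., -49.]), array([ 592., -133.]), array([ 511., -145.]), array([502., -60.])]
drop [ 584. -338.   80.]
```

>>> carry_out --plan '[[[0,0,0],[0,0.45,-2.4],1],[[0,0,0],[0,0,-2.4],1],[[0,0,0],[0,0,-2.4],1],[[0,0,0],[0,0,-2.4],1],[[0,0,0],[0,0,-2.4],1],[[0,0,0],[0,0,-2.4],1],[[0,0,0],[0,0,-2.4],1],[[0,0,0],[0,0,-2.4],1],[[0,0,0],[0,0,-2.4],1],[[0,0,0],[0,0,-1.9],1],[[0,0,0],[0,0,-0.9],1],[[0,0,0],[0,0,0],1],[[0,0,0],[0,0,0],0],[[0,0,0],[0,0,0],0],[[0,0,0],[0,0,0],0],[[0,0,0],[0,0,0],0],[[0,0,0],[0,0,0],0],[[0,0,0],[0,0,0],0],[[0,0,0],[0,0,0],0],[[0,0,0],[0,0,0],0]]'

```text
time: 3.12
position: [416.3, -332.3, 7.0]
eef_rot: [0.0, 0.999, 0.046, 0.0]
wrist_force: [-0.7, 0.2, 1.9]
width: 0.545
grip_force: 30.0
```

>>> carry_out --plan '[[[0,0,0],[0,0,2],0],[[0,0,0],[0,0,3],0],[[0,0,0.1],[0.7,2.2,3],0],[[0,0,0.1],[0.7,2.2,3],0],[[0,0,0.1],[0.7,2.2,3],0],[[0,0,0.1],[0.7,2.2,3],0],[[0,0,0.1],[0.7,2.2,2],0],[[0,0,0.1],[0.7,2.2,0],0],[[0,0,0.1],[0.7,2.2,0],0],[[0,0,0.1],[0.7,2.2,0],0],[[0,0,0.1],[0.7,2.2,0],0],[[0,0,0.1],[0.7,2.2,0],0],[[0,0,0.1],[0.7,2.2,0],0],[[0,0,0.1],[0.7,2.2,0],0],[[0,0,0.1],[0.8,2.2,0],0],[[0,0,0.1],[0.8,2.2,0],0],[[0,0,0.1],[0.8,2.1,0],0],[[0,0,0.02],[0.4,2.1,0],0],[[0,0,0],[0,0,0],0],[[0,0,0],[0,0,0],0]]'

```text
time: 4.78
position: [527.9, 18.5, 196.1]
eef_rot: [-0.0, 0.692, 0.722, -0.0]
wrist_force: [1.3, -0.8, -1.4]
width: 0.541
grip_force: 30.0
```

```bash
python3 - <<'E'
from h import *
s=r.read_state(); print(s['position'].round(1),s['eef_rot'].round(4),np.abs(s['qd']).max(),s['width'])
import pickle; c=r.get_calibration('wrist'); pickle.dump(c,open('w2.pkl','wb')); save('wrist','w2.png')
E
```

```text
[527.9  18.5 196.1] [-3.000e-04  6.918e-01  7.221e-01 -5.000e-04] 0.030475776359826193 0.5414257963824257
```

View pics/w2.png

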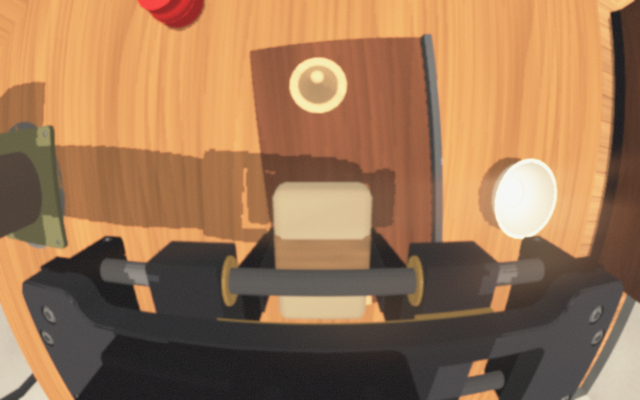

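```bash
cat >m2.py <<'E'
from h import *
import pickle,sys; tag=sys.argv[1]; c=pickle.load(open(f'w2.pkl','rb'))
im=cv2.imread('pics/w2.png').astype(float); R=cv2.GaussianBlur(im,(3,3),0)[:,:,2]
F=[];L=[]
for v in range(60,140,4):
    g=np.diff(R[v,235:285]); F.append(at('wrist',235.5+g.argmin(),v,12,c)[:2])
for v in range(60,200,4):
    s=cv2.cvtColor(im.astype(np.uint8),cv2.COLOR_BGR2HSV)[v,405:440,1].astype(float); g=np.diff(s); L.append(at('wrist',405.5+g.argmin(),v,27,c)[:2])
for n,P in (('front',F),('lip',L)):
    P=np.array(P,np.float32); vx,vy,x,y=cv2.fitLine(P,cv2.DIST_HUBER,0,.01,.01).ravel()
    if vy<0: vx,vy=-vx,-vy
    print(n,'yaw',np.arctan2(-vx,vy).round(4),'pt',x,y,'res',np.abs((P-[x,y])@[vy,-vx]).max())
    print(' dist to (533,18):',((np.array([533,18])-[x,y])@[vy,-vx]))
hsv=cv2.cvtColor(im.astype(np.uint8),cv2.COLOR_BGR2HSV)
b=im[50:120,280:355]; m=((b[:,:,2]>150)).astype(np.uint8)
cn=max(cv2.findContours(m,cv2.RETR_EXTERNAL,cv2.CHAIN_APPROX_NONE)[0],key=cv2.contourArea).reshape(-1,2)+[280,50]
for z in (12,16,18):
    W=np.array([at('wrist',u,v,z,c)[:2] for u,v in cn],np.float32); print('cone foot',z,cv2.minEnclosingCircle(W),cv2.fitEllipse(W))
E
python3 m2.py a
```

```text
front yaw 0.1434 pt 445.13745 114.6871 res 0.9062275
 dist to (533,18): 73.13840702264224
lip yaw 0.143 pt 644.8217 95.22491 res 3.765434
 dist to (533,18): -121.68849132724893
cone foot 12 ((516.5549926757812, 135.12301635742188), 58.19794464111328) ((518.8054809570312, 133.63568115234375), (91.5111312866211, 97.75548553466797), 146.5421600341797)
cone foot 16 ((516.6461181640625, 134.60772705078125), 57.54072570800781) ((518.8712768554688, 133.13722229003906), (90.47759246826172, 96.65142822265625), 146.5421600341797)
cone foot 18 ((516.6917724609375, 134.35009765625), 57.2120246887207) ((518.9041748046875, 132.8879852294922), (89.9608154296875, 96.09939575195312), 146.54220581054688)
```

```bash
python3 - <<'E'
from h import *
import pickle; c=pickle.load(open('w2.pkl','rb'))
for z in (12,16,20):
    P=np.array([at('wrist',*p,z,c)[:2] for p in [(289,86),(347,86),(318,58),(318,113)]]); print(z,P.round(1).tolist(),P.mean(0).round(1))
im=cv2.imread('pics/w2.png'); print(im[85,280:300].tolist()); print(im[85,336:352].tolist()); 
E
```

```text
12 [[485.0, 131.5], [550.4, 134.1], [516.3, 165.3], [519.1, 101.3]] [517.7 133.1]
16 [[485.5, 131.0], [550.1, 133.6], [516.4, 164.5], [519.2, 101.2]] [517.8 132.6]
20 [[485.9, 130.5], [549.8, 133.1], [516.5, 163.6], [519.3, 101.1]] [517.9 132.1]
[[65, 92, 147], [64, 91, 146], [64, 90, 147], [64, 91, 146], [66, 91, 147], [65, 94, 148], [67, 95, 152], [69, 99, 156], [81, 113, 170], [118, 167, 219], [156, 219, 244], [174, 233, 247], [178, 235, 247], [179, 235, 247], [178, 235, 247], [179, 235, 247], [173, 231, 246], [160, 220, 244], [137, 191, 230], [119, 167, 210]]
[[126, 177, 219], [140, 198, 235], [160, 223, 245], [175, 234, 247], [180, 237, 247], [181, 237, 247], [181, 237, 247], [178, 236, 247], [174, 233, 247], [163, 225, 245], [137, 195, 236], [99, 141, 202], [78, 110, 175], [73, 103, 169], [72, 105, 168], [72, 102, 166]]
```

>>> carry_out --plan '[[[0,0,0.05],[0.25,0,-1.5],0],[[0,0,0.05],[0.24,0,-2],0],[[0,0,0],[0,0,-2],0],[[0,0,0],[0,0,-2],0],[[0,0,0],[0,0,-2],0],[[0,0,0],[0,0,-2],0],[[0,0,0],[0,0,-2],0],[[0,0,0],[0,0,-1.5],0],[[0,0,0],[0,0,-1],0],[[0,0,0],[0,0,-0.7],0],[[0,0,0],[0,0,-0.5],0],[[0,0,0],[0,0,-0.2],0],[[0,0,0],[0,0,0],0],[[0,0,0],[0,0,0],0],[[0,0,0],[0,0,0],0]]'

```text
time: 6.08
position: [533.9, 17.7, 23.6]
eef_rot: [0.001, 0.656, 0.755, 0.001]
wrist_force: [0.0, -0.6, -1.0]
width: 0.544
grip_force: 30.0
```

```bash
cat > st.py <<'E'
from h import *
s=r.read_state(); q=s['eef_rot']; a=2*np.arctan2(q[2],q[1])-np.pi/2
print(s['time'],s['position'].round(1),q.round(4),'yang',round(a,4),'F',s['wrist_force'].round(1),s['width'],s['grip_force'])
E
python3 st.py
```

```text
6.0833 [533.9  17.7  23.6] [7.000e-04 6.555e-01 7.552e-01 5.000e-04] yang 0.1411 F [ 0.  -0.6 -1. ] 0.5435436812597609 29.999889135360718
```

>>> carry_out --plan '[[[0,0,0],[-0.1,0.05,-0.2],0],[[0,0,0],[0,0,-0.15],0],[[0,0,0],[0,0,-0.1],0],[[0,0,0],[0,0,0],0],[[0,0,0],[0,0,0],0]]'

```text
time: 6.5
position: [532.3, 18.3, 19.0]
eef_rot: [0.0, 0.655, 0.755, 0.0]
wrist_force: [-3.0, 0.7, 4.8]
width: 0.544
grip_force: 30.0
```

>>> carry_out --plan '[[[0,0,0],[0,0,0],1],[[0,0,0],[0,0,0],1],[[0,0,0],[0,0,0],1],[[0,0,0],[0,0,0],1],[[0,0,0],[0,0,0],1],[[0,0,0],[0,0,0],1],[[0,0,0],[0,0,1],1],[[0,0,0],[0,0,2],1],[[0,0,0],[0,0,3],1],[[0,0,0],[0,0,3.5],1],[[0,0,0],[0,0,3.5],1],[[0,0,0],[0,0,3.5],1],[[0,0,0],[0,0,3.5],1],[[0,0,0],[0,0,2],1],[[0,0,0],[0,0,0],1],[[0,0,0],[0,0,0],1]]'

```text
time: 7.83
position: [532.9, 18.2, 240.5]
eef_rot: [0.002, 0.656, 0.755, 0.001]
wrist_force: [0.6, 0.0, -1.0]
width: 1.001
grip_force: 0.0
```

```bash
python3 st.py; python3 - <<'E'
from h import *
import pickle; c=r.get_calibration('wrist'); pickle.dump(c,open('w3.pkl','wb')); save('wrist','w3.png')
E
```

```text
7.8333 [532.9  18.2 240.5] [0.0017 0.6555 0.7552 0.0012] yang 0.141 F [ 0.6  0.  -1. ] 1.001291969829793 0.0
```

View pics/w3.png

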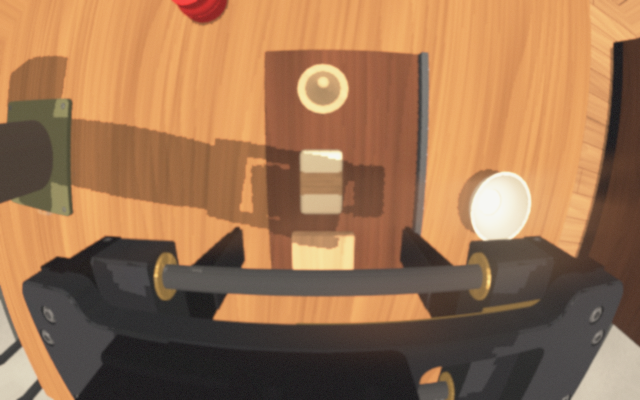

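The soap lies flat at (321,182), between the cone at (323,89) and the riser, whose edge is at row 234.

```bash
python3 - <<'E'
from h import *
import pickle; c=pickle.load(open('w3.pkl','rb'))
A=lambda p,z: at('wrist',*p,z,c)[:2]
k=np.array([A(p,14) for p in [(297,89),(349,89),(323,64),(323,113)]]); print('cone',k.mean(0),np.ptp(k,axis=0))
s=np.array([A(p,38) for p in [(300,151),(341,150),(343,213),(301,213)]]); print('soap',s.mean(0),s.round(1).tolist())
im=cv2.imread('pics/w3.png'); hsv=cv2.cvtColor(im,cv2.COLOR_BGR2HSV)
b=hsv[145:220,290:352]; m=((b[:,:,1]<110)&(b[:,:,2]>90)).astype(np.uint8)
n,l,st,_=cv2.connectedComponentsWithStats(m); big=[i for i in range(1,n) if st[i,4]>150]
W=np.array([A((u+290,v+145),38) for v,u in np.argwhere(np.isin(l,big))],np.float32); print(st.tolist(),cv2.minAreaRect(W))
e=np.array([1*A(p,32) for p in [(292,235),(323,235),(354,234)]]); print('riser edge',e.round(1).tolist(),np.linalg.norm(e[0]-e[2]))
u=np.array([-.1425,.99]); print('cone-riseredge',(k.mean(0)-e.mean(0))@u,'expected 188')
E
```

```text
cone [518.21612276 133.34483879] [64.9787931 63.0366273]
soap [532.46737883  17.58999122] [[501.7, 52.2], [550.4, 60.3], [565.0, -17.3], [512.8, -24.8]]
[[0, 0, 62, 75, 2729], [9, 4, 45, 25, 1052], [10, 48, 43, 22, 869]] ((532.0843505859375, 17.781497955322266), (53.43837356567383, 81.41204833984375), 8.07089614868164)
riser edge [[504.6, -58.1], [544.7, -52.3], [584.7, -45.4]] 81.07948269378093
cone-riseredge 187.16362230320155 expected 188
```

>>> carry_out --plan '[[[0,0,0],[0.5,2.3,0],1],[[0,0,0],[0.5,2.3,0],1],[[0,0,0],[0.6,2.3,0],1],[[0,0,0],[0.6,2.3,0],1],[[0,0,0],[0.6,2.3,0],1],[[0,0,0],[0.6,2.3,0],1],[[0,0,0],[0.6,2.3,0],1],[[0,0,0],[0.6,2.3,0],1],[[0,0,0],[0.6,2.3,0],1],[[0,0,0],[0.6,2.3,0],1],[[0,0,0],[0.6,2.3,0],1],[[0,0,0],[0.6,2.3,0],1],[[0,0,0],[0.6,2.3,0],1],[[0,0,0],[0.4,1.8,0],1],[[0,0,0],[0,0,0],1],[[0,0,0],[0,0,0],1],[[0,0,0],[0,0,0],1]]'

```text
time: 9.3
position: [611.3, 334.3, 236.2]
eef_rot: [-0.001, 0.656, 0.755, -0.002]
wrist_force: [0.3, -0.4, -0.5]
width: 0.999
grip_force: 0.0
```

```bash
python3 st.py; python3 - <<'E'
from h import *
import pickle; c=r.get_calibration('wrist'); pickle.dump(c,open('w4.pkl','wb')); im=save('wrist','w4.png')
u,v=proj('wrist',[611,335,24],c).astype(int); print(u,v)
hsv=cv2.cvtColor(im,cv2.COLOR_RGB2HSV); v0=v-50;u0=u-60; b=hsv[v0:v+50,u0:u+60]; m=(b[:,:,1]<70).astype(np.uint8)
n,l,st,ce=cv2.connectedComponentsWithStats(m); 
for i in range(1,n):
    if st[i,4]<100: continue
    print(st[i]); cn=cv2.findContours((l==i).astype(np.uint8),cv2.RETR_EXTERNAL,cv2.CHAIN_APPROX_NONE)[0][0].reshape(-1,2)+[u0,v0]
    W=np.array([at('wrist',a,b,24,c)[:2] for a,b in cn],np.float32); print(cv2.minEnclosingCircle(W),cv2.fitEllipse(W))
E
```

```text
9.3 [611.3 334.3 236.2] [-5.000e-04  6.556e-01  7.551e-01 -1.600e-03] yang 0.1409 F [ 0.3 -0.4 -0.5] 0.9988206119804178 0.0
322 179
[  41   29   44   45 1542]
((613.36865234375, 335.105224609375), 28.603534698486328) ((613.4420776367188, 334.9179992675781), (54.20432662963867, 55.86176681518555), 6.288240909576416)
```

>>> carry_out --plan '[[[0,0,0],[0.2,0.05,-2.4],1],[[0,0,0],[0,0,-2.4],1],[[0,0,0],[0,0,-2.4],1],[[0,0,0],[0,0,-2.4],1],[[0,0,0],[0,0,-2.4],1],[[0,0,0],[0,0,-2.4],1],[[0,0,0],[0,0,-2.4],1],[[0,0,0],[0,0,-2.4],1],[[0,0,0],[0,0,-2],1],[[0,0,0],[0,0,-1.3],1],[[0,0,0],[0,0,-0.6],1],[[0,0,0],[0,0,0],1],[[0,0,0],[0,0,0],0],[[0,0,0],[0,0,0],0],[[0,0,0],[0,0,0],0],[[0,0,0],[0,0,0],0],[[0,0,0],[0,0,0],0],[[0,0,0],[0,0,0],0],[[0,0,0],[0,0,0],0],[[0,0,0],[0,0,0],0]]'

```text
time: 11.02
position: [614.2, 335.9, 7.5]
eef_rot: [0.0, 0.656, 0.755, 0.0]
wrist_force: [-0.6, -0.1, 2.5]
width: 0.578
grip_force: 30.0
```

>>> carry_out --plan '[[[0,0,0],[0,0,1.5],0],[[0,0,0],[0,0,3],0],[[0,0,0],[0,0,3.5],0],[[0,0,0],[0,0,3.5],0],[[0,0,0],[-0.5,-2,2.5],0],[[0,0,0],[-0.6,-2.4,0],0],[[0,0,0],[-0.6,-2.4,0],0],[[0,0,0],[-0.6,-2.4,0],0],[[0,0,0],[-0.6,-2.4,0],0],[[0,0,0],[-0.6,-2.4,0],0],[[0,0,0],[-0.6,-2.4,0],0],[[0,0,0],[-0.6,-2.4,0],0],[[0,0,0],[-0.6,-2.4,0],0],[[0,0,0],[-0.6,-2.4,0],0],[[0,0,0],[-0.6,-2.4,0],0],[[0,0,0],[-0.6,-2.4,0],0],[[0,0,0],[-0.6,-2.0,0],0],[[0,0,0],[-0.48,-1.34,0],0],[[0,0,0],[0,0,0],0],[[0,0,0],[0,0,0],0]]'

```text
time: 12.68
position: [532.3, 18.0, 147.9]
eef_rot: [0.0, 0.656, 0.755, 0.0]
wrist_force: [-0.4, -0.1, -0.5]
width: 0.583
grip_force: 30.0
```

```bash
python3 st.py
```

```text
12.6833 [532.3  18.  147.9] [3.000e-04 6.561e-01 7.547e-01 4.000e-04] yang 0.1395 F [-0.4 -0.1 -0.5] 0.5831607149336915 30.000051856040955
```

Next I go down to about 49, which is 102.4 mm minus a margin.

>>> carry_out --plan '[[[0,0,0],[0,0,-1.5],0],[[0,0,0],[0,0,-2],0],[[0,0,0],[0,0,-2],0],[[0,0,0],[0,0,-2],0],[[0,0,0],[0,0,-1.2],0],[[0,0,0],[0,0,-0.7],0],[[0,0,0],[0,0,-0.4],0],[[0,0,0],[0,0,-0.1],0],[[0,0,0],[0,0,0],0],[[0,0,0],[0,0,0],0]]'

```text
time: 13.52
position: [533.2, 18.4, 49.3]
eef_rot: [0.001, 0.656, 0.755, 0.001]
wrist_force: [0.1, -0.7, -0.4]
width: 0.581
grip_force: 30.0
```

>>> carry_out --plan '[[[0,0,0],[-0.05,0,-0.15],0],[[0,0,0],[0,0,-0.15],0],[[0,0,0],[0,0,-0.1],0],[[0,0,0],[0,0,0],0],[[0,0,0],[0,0,0],0]]'

```text
time: 13.93
position: [532.3, 18.3, 45.4]
eef_rot: [0.0, 0.656, 0.755, 0.0]
wrist_force: [-1.8, 0.3, 5.1]
width: 0.582
grip_force: 30.0
```

>>> carry_out --plan '[[[0,0,0],[0,0,0],1],[[0,0,0],[0,0,0],1],[[0,0,0],[0,0,0],1],[[0,0,0],[0,0,0],1],[[0,0,0],[0,0,0],1],[[0,0,0],[0,0,0],1],[[0,0,0],[0,0,1],1],[[0,0,0],[0,0,2],1],[[0,0,0],[0,0,3],1],[[0,0,0],[0,0,3.5],1],[[0,0,0],[0,0,3.5],1],[[0,0,0],[0,0,3.5],1],[[0,0,0],[0,0,3],1],[[0,0,0],[0,0,0],1],[[0,0,0],[0,0,0],1]]'

```text
time: 15.18
position: [533.2, 18.3, 242.8]
eef_rot: [0.002, 0.656, 0.755, 0.002]
wrist_force: [0.2, 0.1, -0.0]
width: 1.0
grip_force: 0.0
```

```bash
python3 st.py; cat > circ.py <<'E'
from h import *
def circ(X,z,sat,rad=60,tag=None,val=0):
    c=r.get_calibration('wrist'); im=r.read_camera('wrist')
    if tag: cv2.imwrite('pics/'+tag,im[:,:,::-1])
    u,v=proj('wrist',[X[0],X[1],z],c).astype(int); u0,v0=max(u-rad,0),max(v-rad,0)
    b=cv2.cvtColor(im,cv2.COLOR_RGB2HSV)[v0:v+rad,u0:u+rad]; m=((b[:,:,1]<sat)&(b[:,:,2]>val)).astype(np.uint8)
    n,l,st,_=cv2.connectedComponentsWithStats(m)
    for i in range(1,n):
        if st[i,4]<150: continue
        cn=cv2.findContours((l==i).astype(np.uint8),cv2.RETR_EXTERNAL,cv2.CHAIN_APPROX_NONE)[0][0].reshape(-1,2)+[u0,v0]
        W=np.array([at('wrist',a,b,z,c)[:2] for a,b in cn],np.float32); print((u,v),st[i]+[u0,v0,0,0,0],cv2.minEnclosingCircle(W),cv2.fitEllipse(W))
E
python3 -c "
from circ import *
circ([532,18],62,60,50,'w5.png')"
```

```text
15.1833 [533.2  18.3 242.8] [0.0024 0.6555 0.7552 0.0019] yang 0.141 F [ 0.2  0.1 -0. ] 0.9998227084932486 0.0
(np.int64(320), np.int64(185)) [308 151  33   9 157] ((531.1260375976562, 53.604801177978516), 18.488706588745117) ((537.7030639648438, 54.978668212890625), (7.28561544418335, 40.19411849975586), 91.26715087890625)
(np.int64(320), np.int64(185)) [ 296  161   49   49 1844] ((531.4514770507812, 17.702621459960938), 28.88608741760254) ((531.7555541992188, 17.576213836669922), (54.7633171081543, 56.59855651855469), 1.2653331756591797)
```

View pics/w5.png

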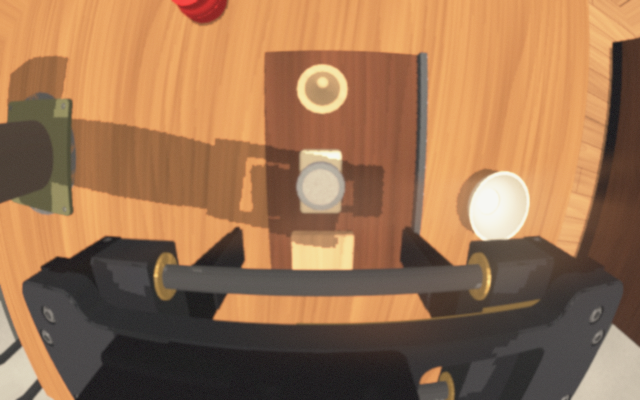

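The tin sits centred on the soap at (320,186). The jar is next.

>>> carry_out --plan '[[[0,0,-0.06],[-0.7,2.2,0],1],[[0,0,-0.06],[-0.7,2.2,0],1],[[0,0,-0.06],[-0.7,2.2,0],1],[[0,0,-0.06],[-0.7,2.2,0],1],[[0,0,-0.06],[-0.7,2.2,0],1],[[0,0,-0.06],[-0.7,2.2,0],1],[[0,0,-0.06],[-0.7,2.2,0],1],[[0,0,-0.06],[-0.7,2.2,0],1],[[0,0,-0.06],[-0.7,2.2,0],1],[[0,0,-0.06],[-0.7,2.2,0],1],[[0,0,-0.06],[-0.7,2.2,0],1],[[0,0,-0.06],[-0.7,2.2,0],1],[[0,0,-0.06],[-0.8,2.2,0],1],[[0,0,-0.06],[-0.8,2.2,0],1],[[0,0,-0.085],[-0.6,0.3,0],1],[[0,0,0],[0,0,0],1],[[0,0,0],[0,0,0],1]]'

```text
time: 16.65
position: [424.8, 329.0, 237.2]
eef_rot: [0.0, 0.923, 0.385, -0.002]
wrist_force: [0.2, -0.2, -0.2]
width: 0.995
grip_force: 0.0
```

```bash
python3 st.py; python3 -c "
from circ import *
circ([427,330],72,80,60,'w6.png')"
```

```text
16.65 [424.8 329.  237.2] [ 4.000e-04  9.230e-01  3.847e-01 -1.600e-03] yang -0.781 F [ 0.2 -0.2 -0.2] 0.9953090096438131 0.0
(np.int64(323), np.int64(185)) [ 297  158   49   49 1882] ((427.452392578125, 334.0211486816406), 27.59113311767578) ((427.2566833496094, 334.09716796875), (52.73789596557617, 54.373355865478516), 127.78187561035156)
```

View pics/w6.png

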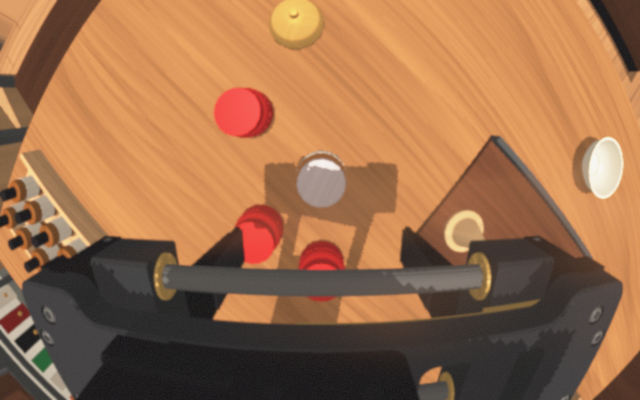

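The amber jar with the grey cap is at (321,183). The reds at (243,112), (258,235) and (322,270) are clear of the finger line. I'll take y midway between the estimates.

>>> carry_out --plan '[[[0,0,0],[0.22,0.35,-2.4],1],[[0,0,0],[0,0,-2.4],1],[[0,0,0],[0,0,-2.4],1],[[0,0,0],[0,0,-2.4],1],[[0,0,0],[0,0,-2.4],1],[[0,0,0],[0,0,-2.4],1],[[0,0,0],[0,0,-2.4],1],[[0,0,0],[0,0,-2.4],1],[[0,0,0],[0,0,-2],1],[[0,0,0],[0,0,-1],1],[[0,0,0],[0,0,-0.4],1],[[0,0,0],[0,0,0],1],[[0,0,0],[0,0,0],0],[[0,0,0],[0,0,0],0],[[0,0,0],[0,0,0],0],[[0,0,0],[0,0,0],0],[[0,0,0],[0,0,0],0],[[0,0,0],[0,0,0],0],[[0,0,0],[0,0,0],0],[[0,0,0],[0,0,0],0]]'

```text
time: 18.37
position: [428.1, 333.2, 13.7]
eef_rot: [-0.0, 0.924, 0.383, 0.0]
wrist_force: [-0.3, 1.1, 3.8]
width: 0.65
grip_force: 30.0
```

```bash
python3 st.py; python3 -c "
from circ import *
circ([427,332],72,80,110,'w7.png')"
```

```text
18.3667 [428.1 333.2  13.7] [-3.000e-04  9.236e-01  3.833e-01  2.000e-04] yang -0.784 F [-0.3  1.1  3.8] 0.6495497566958707 30.000582929933444
(np.int64(323), np.int64(301)) [273 194  99  36 918] ((449.4312744140625, 355.541748046875), 18.90610122680664) ((3393.763427734375, 3316.119384765625), (524.1605224609375, 8326.802734375), 0.0)
(np.int64(323), np.int64(301)) [  213   228   220   172 32606] ((400.72900390625, 306.0718994140625), 72.19291687011719) ((406.4739990234375, 312.082275390625), (112.57428741455078, 114.2537841796875), 154.92662048339844)
```

View pics/w7.png

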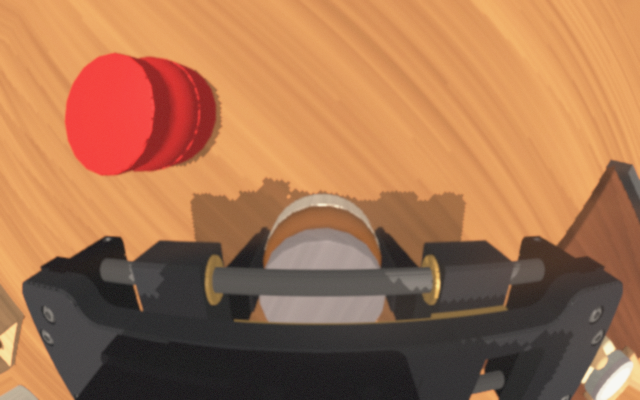

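>>> carry_out --plan '[[[0,0,0],[0,0,1.5],0],[[0,0,0],[0,0,3],0],[[0,0,0],[0,0,4],0],[[0,0,0],[0,0,4],0],[[0,0,0],[0.5,-1.6,1],0],[[0,0,0],[0.8,-2.8,0],0],[[0,0,0],[0.95,-3.35,0],0],[[0,0,0],[0.95,-3.35,0],0],[[0,0,0],[0.95,-3.35,0],0],[[0,0,0],[0.95,-3.35,0],0],[[0,0,0],[0.95,-3.35,0],0],[[0,0,0],[0.95,-3.35,0],0],[[0,0,0],[0.95,-3.35,0],0],[[0,0,0],[0.95,-3.35,0],0],[[0,0,0],[0.95,-3.35,0],0],[[0,0,0],[0.95,-3.35,0],0],[[0,0,0],[0.8,-2.8,0],0],[[0,0,0],[0.55,-2.1,0],0],[[0,0,0],[0,0,0],0],[[0,0,0],[0,0,0],0]]'

```text
time: 20.08
position: [548.8, -96.0, 146.8]
eef_rot: [-0.001, 0.924, 0.382, -0.001]
wrist_force: [0.5, 0.7, -2.7]
width: 0.65
grip_force: 30.0
```

```bash
python3 st.py; python3 - <<'E'
from h import *
s=r.read_state(); p=s['position']; c=r.get_calibration('wrist'); q=s['eef_rot']; a=2*np.arctan2(q[2],q[1]); t=np.array([np.cos(a),np.sin(a)])
# held jar: edge of cap same pixel as at grasp (323,229), cap top at TCP+58.3
print('cap edge along tool x',(at('wrist',323,229,p[2]+58.3,c)[:2]-p[:2])@t, 'base edge z0', (at('wrist',323,194,p[2]-10,c)[:2]-p[:2])@t)
E
```

```text
20.0833 [548.8 -96.  146.8] [-7.000e-04  9.240e-01  3.823e-01 -1.000e-03] yang -0.7862 F [ 0.5  0.7 -2.7] 0.6502646691345945 29.998940468067303
cap edge along tool x 31.065420295494373 base edge z0 28.91312610541037
```

>>> carry_out --plan '[[[0,0,0],[0.05,0.05,-1.5],0],[[0,0,0],[0,0,-2],0],[[0,0,0],[0,0,-2],0],[[0,0,0],[0,0,-2],0],[[0,0,0],[0,0,-1.1],0],[[0,0,0],[0,0,-0.6],0],[[0,0,0],[0,0,-0.4],0],[[0,0,0],[0,0,-0.1],0],[[0,0,0],[0,0,0],0],[[0,0,0],[0,0,0],0]]'

```text
time: 20.92
position: [550.9, -94.8, 52.4]
eef_rot: [0.001, 0.924, 0.383, 0.001]
wrist_force: [0.1, 0.0, -2.0]
width: 0.649
grip_force: 30.0
```

>>> carry_out --plan '[[[0,0,0],[-0.08,0,-0.3],0],[[0,0,0],[0,0,-0.2],0],[[0,0,0],[0,0,-0.15],0],[[0,0,0],[0,0,-0.05],0],[[0,0,0],[0,0,0],0],[[0,0,0],[0,0,0],0]]'

```text
time: 21.42
position: [549.5, -94.8, 45.8]
eef_rot: [0.0, 0.924, 0.383, -0.0]
wrist_force: [-4.0, -0.0, 5.7]
width: 0.648
grip_force: 30.0
```

>>> carry_out --plan '[[[0,0,0],[0,0,0],1],[[0,0,0],[0,0,0],1],[[0,0,0],[0,0,0],1],[[0,0,0],[0,0,0],1],[[0,0,0],[0,0,0],1],[[0,0,0],[0,0,0],1],[[0,0,0],[0,0,1],1],[[0,0,0],[0,0,2],1],[[0,0,0],[0,0,3],1],[[0,0,0],[0,0,3.5],1],[[0,0,0],[0,0,3.5],1],[[0,0,0],[0,0,3.5],1],[[0,0,0],[0,0,3.5],1],[[0,0,0],[0,0,2],1],[[0,0,0],[0,0,0],1],[[0,0,0],[0,0,0],1]]'

```text
time: 22.75
position: [549.9, -94.8, 266.4]
eef_rot: [0.001, 0.924, 0.383, 0.002]
wrist_force: [0.2, 0.2, -1.5]
width: 0.997
grip_force: 0.0
```

```bash
python3 st.py; python3 -c "
from circ import *
import pickle; pickle.dump(r.get_calibration('wrist'),open('w8.pkl','wb'))
circ([549,-95],104,80,60,'w8.png')"
```

```text
22.75 [549.9 -94.8 266.4] [0.0012 0.9236 0.3833 0.0015] yang -0.784 F [ 0.2  0.2 -1.5] 0.997363065837422 0.0
(np.int64(321), np.int64(189)) [261 129  25  31 512] ((547.6076049804688, -22.04724884033203), 20.53066635131836) ((548.2841796875, -17.153207778930664), (23.14206886291504, 38.654319763183594), 105.6325454711914)
(np.int64(321), np.int64(189)) [ 297  164   49   50 1914] ((548.7880859375, -94.41223907470703), 27.946674346923828) ((548.7575073242188, -94.62069702148438), (53.039276123046875, 54.788658142089844), 123.42085266113281)
```

View pics/w8.png

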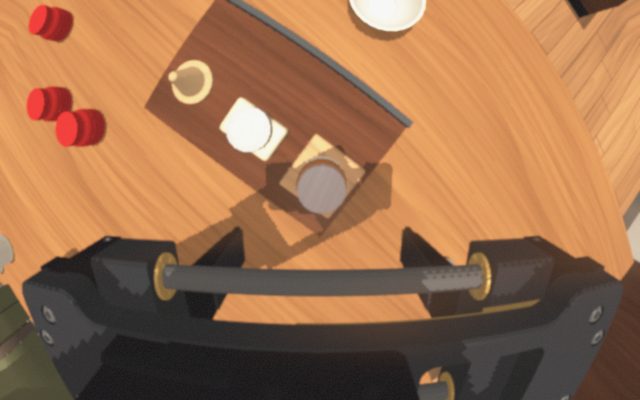

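>>> carry_out --plan '[[[0,0,-0.05],[0.28,-2,-0.25],1],[[0,0,-0.05],[0.28,-2,-0.25],1],[[0,0,-0.05],[0.28,-2,-0.25],1],[[0,0,-0.05],[0.28,-2,-0.25],1],[[0,0,-0.05],[0.28,-2,-0.25],1],[[0,0,-0.05],[0.28,-2,-0.25],1],[[0,0,-0.05],[0.28,-2,-0.25],1],[[0,0,-0.05],[0.28,-2,-0.25],1],[[0,0,-0.05],[0.28,-2,-0.25],1],[[0,0,-0.05],[0.28,-2,-0.25],1],[[0,0,-0.05],[0.28,-2,-0.25],1],[[0,0,-0.05],[0.28,-2,-0.25],1],[[0,0,-0.045],[0,-0.4,0],1],[[0,0,0],[0,0,0],1],[[0,0,0],[0,0,0],1],[[0,0,0],[0,0,0],1]]'

```text
time: 24.13
position: [582.2, -337.7, 232.6]
eef_rot: [-0.001, 0.997, 0.072, -0.001]
wrist_force: [0.0, -0.5, 0.4]
width: 0.997
grip_force: 0.0
```

```bash
python3 st.py; python3 - <<'E'
from h import *
import pickle; c=pickle.load(open('w8.pkl','rb'))
A=lambda p,z,cc: at('wrist',*p,z,cc)[:2].round(1)
print('riser corners',A((280,181),32,c),A((365,174),32,c),A((318,134),32,c))
c=r.get_calibration('wrist'); im=save('wrist','w9.png'); u,v=proj('wrist',[583.5,-338.5,80],c).astype(int); print(u,v)
b=im[v-40:v+40,u-40:u+40]; m=(b.max(2)<60).astype(np.uint8); n,l,st,ce=cv2.connectedComponentsWithStats(m)
for i in range(1,n):
    if st[i,4]>30: print(st[i],ce[i]+[u-40,v-40],A(ce[i]+[u-40,v-40],80,c))
a=cv2.imread('pics/w9.png')[v-60:v+60,u-80:u+80]; cv2.imwrite('pics/w9c.png',cv2.resize(a,None,fx=4,fy=4))
E
```

```text
24.1333 [ 582.2 -337.7  232.6] [-9.000e-04  9.974e-01  7.150e-02 -1.000e-03] yang -1.4276 F [ 0.  -0.5  0.4] 0.9971316463612375 0.0
riser corners [507.2 -58.7] [ 594.1 -132. ] [587.  -50.7]
323 188
```

View pics/w9c.png

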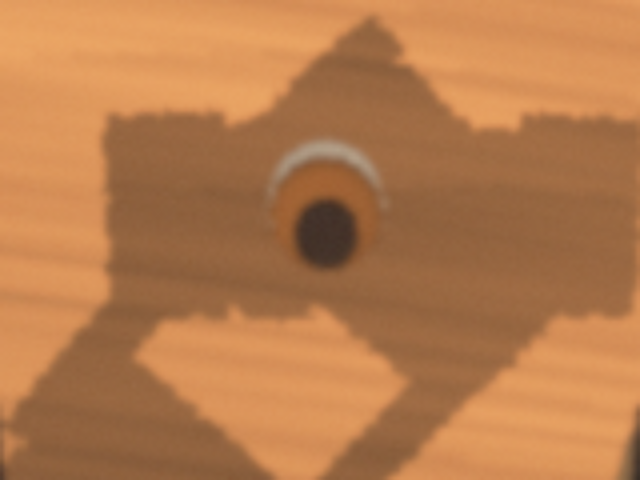

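The black cap is at about (324.5,186) in the wrist image, so the bottle is near (585,-340), which agrees with the other views.

>>> carry_out --plan '[[[0,0,0],[0.25,-0.2,-2.4],1],[[0,0,0],[0,0,-2.4],1],[[0,0,0],[0,0,-2.4],1],[[0,0,0],[0,0,-2.4],1],[[0,0,0],[0,0,-2.4],1],[[0,0,0],[0,0,-2.4],1],[[0,0,0],[0,0,-2.4],1],[[0,0,0],[0,0,-2.4],1],[[0,0,0],[0,0,-1.7],1],[[0,0,0],[0,0,-0.8],1],[[0,0,0],[0,0,-0.4],1],[[0,0,0],[0,0,0],1],[[0,0,0],[0,0,0],0],[[0,0,0],[0,0,0],0],[[0,0,0],[0,0,0],0],[[0,0,0],[0,0,0],0],[[0,0,0],[0,0,0],0],[[0,0,0],[0,0,0],0],[[0,0,0],[0,0,0],0],[[0,0,0],[0,0,0],0]]'

```text
time: 25.85
position: [585.2, -340.7, 13.2]
eef_rot: [-0.0, 0.997, 0.071, -0.0]
wrist_force: [-0.3, 0.2, 1.2]
width: 0.494
grip_force: 0.0
```

>>> carry_out --plan '[[[0,0,0],[0,0,0],0],[[0,0,0],[0,0,0],0],[[0,0,0],[0,0,0],0],[[0,0,0],[0,0,0],0],[[0,0,0],[0,0,0],0],[[0,0,0],[0,0,0],0]]'

```text
time: 26.35
position: [585.2, -340.5, 13.1]
eef_rot: [-0.0, 0.997, 0.071, -0.0]
wrist_force: [0.1, 0.6, 0.7]
width: 0.354
grip_force: 30.0
```

>>> carry_out --plan '[[[0,0,0],[0,0,1.5],0],[[0,0,0],[0,0,3],0],[[0,0,0],[0,0,4],0],[[0,0,0],[0,0,4],0],[[0,0,0],[0.1,1.2,1.5],0],[[0,0,0],[0.2,2.4,0],0],[[0,0,0],[0.25,3.2,0],0],[[0,0,0],[0.25,3.2,0],0],[[0,0,0],[0.25,3.2,0],0],[[0,0,0],[0.25,3.2,0],0],[[0,0,0],[0.25,3.2,0],0],[[0,0,0],[0.25,3.2,0],0],[[0,0,0],[0.25,3.2,0],0],[[0,0,0],[0.25,3.2,0],0],[[0,0,0],[0.25,3.2,0],0],[[0,0,0],[0.25,2.6,0],0],[[0,0,0],[0.1,1.6,0],0],[[0,0,0],[0.1,0.4,0],0],[[0,0,0],[0,0,0],0],[[0,0,0],[0,0,0],0]]'

```text
time: 28.02
position: [615.1, 28.9, 153.2]
eef_rot: [0.0, 0.997, 0.071, -0.0]
wrist_force: [0.8, -1.1, -0.9]
width: 0.352
grip_force: 30.0
```

```bash
python3 st.py
```

```text
28.0167 [615.1  28.9 153.2] [ 3.000e-04  9.975e-01  7.090e-02 -0.000e+00] yang -1.4288 F [ 0.8 -1.1 -0.9] 0.35225538288313546 29.999652206897736
```

>>> carry_out --plan '[[[0,0,0],[0,0.05,-1.5],0],[[0,0,0],[0,0,-2.2],0],[[0,0,0],[0,0,-2.2],0],[[0,0,0],[0,0,-2.2],0],[[0,0,0],[0,0,-2],0],[[0,0,0],[0,0,-1.2],0],[[0,0,0],[0,0,-0.7],0],[[0,0,0],[0,0,-0.3],0],[[0,0,0],[0,0,0],0],[[0,0,0],[0,0,0],0]]'

```text
time: 28.85
position: [616.3, 29.6, 31.4]
eef_rot: [0.0, 0.997, 0.071, 0.001]
wrist_force: [0.7, -0.2, -0.9]
width: 0.354
grip_force: 30.0
```

>>> carry_out --plan '[[[0,0,0],[-0.15,0,-0.25],0],[[0,0,0],[0,0,-0.2],0],[[0,0,0],[0,0,-0.1],0],[[0,0,0],[0,0,-0.07],0],[[0,0,0],[0,0,0],0],[[0,0,0],[0,0,0],0]]'

```text
time: 29.35
position: [614.1, 29.9, 25.0]
eef_rot: [0.0, 0.997, 0.071, 0.0]
wrist_force: [-2.3, 0.0, 4.9]
width: 0.353
grip_force: 30.0
```

>>> carry_out --plan '[[[0,0,0],[0,0,0],0.7],[[0,0,0],[0,0,0],0.7],[[0,0,0],[0,0,0],0.7],[[0,0,0],[0,0,0],0.7],[[0,0,0],[0,0,0],0.7],[[0,0,0],[0,0,0],0.7],[[0,0,0],[0,0,1],0.7],[[0,0,0],[0,0,2],0.7],[[0,0,0],[0,0,3],0.7],[[0,0,0],[0,0,3.5],0.7],[[0,0,0],[0,0,3.5],0.7],[[0,0,0],[0,0,3.5],0.7],[[0,0,0],[0,0,3.5],0.7],[[0,0,0],[0,0,3],0.7],[[0,0,0],[0,0,1],0.7],[[0,0,0],[-3,0,0],0.7],[[0,0,0],[-3,0,0],0.7],[[0,0,0],[-3,0,0],0.7],[[0,0,0],[0,0,0],0.7],[[0,0,0],[0,0,0],0.7]]'

```text
time: 31.02
position: [522.7, 29.9, 263.6]
eef_rot: [0.0, 0.997, 0.071, 0.0]
wrist_force: [-0.5, 0.5, -0.5]
width: 0.698
grip_force: 0.0
```

```bash
python3 st.py; python3 - <<'E'
from h import *
import pickle; pickle.dump(r.get_calibration('wrist'),open('w10.pkl','wb')); a=save('wrist','w10.png'); b=save('scene','s10.png')
a=cv2.resize(a[40:240,180:500],None,fx=2,fy=2); b=cv2.resize(b[170:270,240:400],None,fx=4,fy=4)[:200*2,:640]
cv2.imwrite('pics/f.png',np.vstack([a[:300],cv2.resize(b,(480,300)) if 0 else np.pad(cv2.resize(b,(480,300)),((0,0),(0,160),(0,0)))])[:,:,::-1])
E
```

```text
31.0167 [522.7  29.9 263.6] [0.000e+00 9.975e-01 7.080e-02 1.000e-04] yang -1.429 F [-0.5  0.5 -0.5] 0.6984678751676212 0.0
```

View pics/f.png

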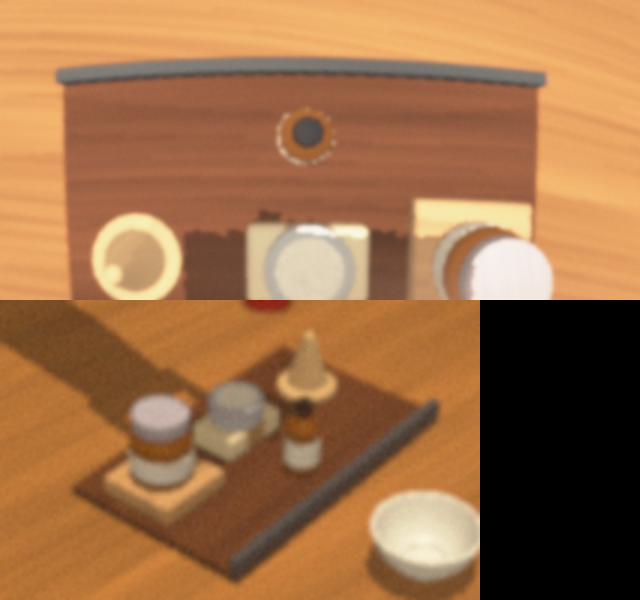

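Everything stands upright in both views. The dropper is directly behind the soap, with a gap of about 40 mm. I'm handing it in.

```bash
python3 -c "
from station import r
print(r.job_done())"
```

```text
the job is handed in; nothing more can be done
None
```

The display is set out in the order asked and handed in at about 31 s of the 109 s allowed: soap midway with the tin centred on it, jar on the riser, and dropper about 4 cm behind the soap, all upright and released, with the bowl, carton, bell and red look-alikes left alone; the hand-in gave no verdict back.

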